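# Show the flask's bottom to the phone

### The arm

A 6-joint arm with a two-finger parallel gripper is mounted at the origin on the work surface. World frame = base frame: x ahead of the robot, y to its left, z up, the work surface at z = 0. Lengths are in m, angles in rad, forces in N, time in s.
With the tool pointing down it reaches from about 0.225 to 0.875 m from the base axis. Payload 3.4 kg.
Tool frame: the origin (TCP) lies at the very end of the fingers, on their centre line; the grasp point (between the pads) lies 19 mm behind it; z points along the fingers, y is the direction in which the jaws open and shut (so a half turn about z gives the same grasp; the last joint's range is limited). The gripper opens to 85 mm and grips with 20 to 120 N. Pads are 22 mm wide; open, the fingers measure 114 mm over their backs; the gripper's body (76 mm by 85 mm) begins 54 mm behind the grasp point. The pads swing forward as they close: fully open they stand 13 mm farther back than shut.
Start: joints at [1.05, 0.276, 1.505, -0, 1.361, -0.121], TCP at [0.224, 0.53, 0.231] pointing down, gripper open.
Joint ranges: [-2.89, 2.89], [-0.75, 2.08], [0.22, 2.7], [-1.18, 4.32], [0.11, 2.71], [-2.7, 2.7]. Speed limits (rad/s): [2.57, 2.57, 3.14, 3.14, 3.14, 3.14].

### API

Orientations are given as a unit quaternion [w, x, y, z].
In Python, from rig import manip, viewer, job gives the robot as it stands.
- The arm moves only by the shell command python3 -m crank 'ROWS' [OPENING] [FORCE]. ROWS is JSON, a list of rows, each a list of 6 numbers: the shift along the tool's x, y, z in m, then the turn, a rotation vector about the tool's x, y, z in degrees. In form: [[dx, dy, dz, rx, ry, rz], ...]. A call has 1 to 20 rows; each row is the pose to reach, as a shift and turn from the pose measured when the call began, along the tool's axes at that moment; what a row does not reach only later rows make up. A row lasts 1/8 s, in which the tool goes at most 62.5 mm and 10.7 degrees, less where a joint would pass 70% of its speed; a pose out of reach is approached as far as the arm can. A call with a gripper value outside its range is refused whole. OPENING is the opening, from 0 (shut) to 1 (fully open), set as the call begins (- or left out, the last holds). The fingers move at their own pace and stop on an object; FORCE is the grip in N (left out, the last holds). Time passes only in rows, so rows that repeat a pose let the fingers close. It gives the time, the measured TCP pose, the force and the opening at its end, in the units of the state.
- manip.get_state(): the state, without advancing time (a new reading comes with each control period).
- viewer.get_image(name): name is "side" or "top" or "wrist"; returns a dict with "frame" (420x560x3 uint8, blue, green, red), "range_z" (420x560 float32, m along the optical axis (not along the pixel's ray), 0 where there is no reading), "intrinsics" (3x3 intrinsics, pixels), "world_from_camera" (4x4, takes a point from camera to world coordinates); the wrist camera has in their place "mount" (4x4, takes a point from camera to tool coordinates, whose origin is the TCP and whose axes are the flange's). Camera axes: x right, y up, looking along -z (the intrinsics and any distortion apply to the point x, -y, -z); pixel columns grow to the right and rows downward; lengths in m; the calibration is good to about 2 mm. A picture is of the moment at which its call begins: read the wrist's pose just before it.
- job.sign_off(): hands the job in, once; it reports no verdict.
The state is a dict: "clock": time; "qpos": joint angles; "qd": joint speeds; "effort": joint torques, N m; "position": TCP position; "ee_rot": TCP orientation; "contact_force": force on the tool from outside, world axes, zero at the start; "moment": the same for the moment, N m; "width": finger opening in m.
Only numpy, scipy, OpenCV 4.12 (cv2) and the standard library are available. Lean on these libraries where they do the work, as an engineer would, in place of code of your own. Each camera call takes 0.05 s, during which the arm holds its last target. There are 200 camera calls.

### The job

The phone on its stand has to photograph the bottom of the steel flask. Lay the upright flask on its side along the white bottle rest (gently, about centred, either way round) and let go of it there; then take it across its middle, lift it out and hold it up in the air, level and still, with its bottom squarely facing the phone's lens, centred on the lens and about 10 cm in front of it. Finish while holding it there; do not let the flask fall over on the worktop and leave everything else where it stands.

Things in the scene. Friction and masses are not known exactly. Their poses are not given: they have to be found in the camera images.
- flask: Insulated flask, plain steel, 180 mm tall: straight body 53 mm in diameter up to 150 mm, a short shoulder, then a dark grey cap 40 mm in diameter from 158 to 180 mm. About 0.32 kg, centre of mass about 82 mm above the bottom. Origin: centre of its bottom face; its z axis runs from the bottom to the cap. It starts upright on the worktop; the only steel flask with a cap.
- flask_bottom (a point): Centre of the flask's bottom face (same axes as the flask).
- flask_mid (a point): Point on the flask's axis 75 mm from the bottom.
- flask_cap (a point): Centre of the cap's end face, 180 mm from the bottom.
- rest: White plastic bottle rest, fixed: foot plate 100 x 85 x 10 mm with two upward V supports (90 degree V, 8 mm thick, about 80 mm wide and 90 mm high, lowest point of the V 57 mm high) 30 mm either side of its centre along its x axis, so 52 mm of free room between them. Origin: centre of the underside; x axis: the level direction in which a bottle lies; z up.
- rest_seat (a point): Point 92.5 mm above the worktop over the centre of the rest, where the axis of a 53 mm bottle runs when it lies in the V's (level, along the rest's x axis). Laid well, flask_mid is within 25 mm of it.
- stand: Fixed phone stand: round dark foot 110 mm in diameter, 12 mm thick, with a 12 mm post rising 22 mm behind its centre, 262 mm tall. Origin: underside of the foot. The phone looks along the stand's -x axis.
- lens (a point): Front of the phone's lens: a round glass on a black square, on the centre line of the phone's back, 25 mm below its upper edge (upright white phone 74 x 150 x 9 mm, clamped to the stand's post). The lens looks level along this point's -x axis; z is up. Its height above the worktop varies from 170 to 230 mm.
- mug: White mug, 80 mm wide, 90 mm high, with a handle. Origin under its centre. Leave alone.
- tin: Plain steel tin, 70 mm in diameter, 100 mm high. Leave alone.
- bowl: White bowl, 110 mm wide, 45 mm high. Leave alone.
- mill: Turned dark wooden pepper mill, 50 mm wide, 120 mm high. Leave alone.
- spoon: Steel spoon, 160 mm long, lying on the worktop. Leave alone.
- shaker: Steel salt shaker, 40 mm wide, 72 mm high. Leave alone.
Not all that is in view belongs to the job. What is shaped like the rest but pink is not meant.

How it is judged:
On the way:
1. the flask lies in the bottle rest, let go and at rest (angle between flask's own z axis and vertical between 1.45 and 1.69 rad and angle between the z axis of flask and the x axis of rest, either way round below 0.12 rad and distance between flask_mid and rest_seat below 0.035 m and contact force between flask and rest above 0.5 N and contact force between the fingers and flask below 0.1 N and linear speed of flask below 0.03 m/s), for 0.2 s.
At the end, for the whole second after the job is handed in: The gripper holds the flask still in the air, touching nothing else: its bottom's centre 70 to 130 mm in front of the lens and within 25 mm of the lens's line sideways and in height, its axis within 10 degrees of the lens's line, bottom towards the lens (x of flask_bottom in the frame of lens between -0.13 and -0.07 m and y of flask_bottom in the frame of lens between -0.025 and 0.025 m and z of flask_bottom in the frame of lens between -0.025 and 0.025 m and angle between the z axis of flask and the x axis of lens, either way round below 0.17 rad and x of flask_cap in the frame of lens below -0.2 m and height (world z) of flask_mid above 0.13 m and contact force between the fingers and flask above 2 N and contact force between flask and rest below 0.1 N and contact force between flask and stand below 0.1 N and contact force between flask and mug below 0.1 N and contact force between flask and tin below 0.1 N and contact force between flask and bowl below 0.1 N and contact force between flask and mill below 0.1 N and contact force between flask and spoon below 0.1 N and contact force between flask and shaker below 0.1 N and linear speed of flask below 0.02 m/s and angular speed of flask below 0.1 rad/s); the arm keeps its last pose, push and grip.
It fails at once if the flask falls over on the worktop (height (world z) of flask_mid below 0.06 m and angle between flask's own z axis and vertical above 1.2 rad).
It fails at once if the flask is dropped (faster than 0.6 m/s while not gripped) or jammed into the rest (more than 150 N) ((linear speed of flask above 0.6 m/s and contact force between the fingers and flask below 2 N) or contact force between flask and rest above 150 N).
It fails at once if something else is pushed about (moved more than 30 mm) (distance of any of mug, tin, bowl, mill, spoon, shaker from where it was at the start of the episode above 0.03 m).
It also fails if it takes over 54 s, if anything falls off the work surface, if the arm or the gripper's body presses on something with over 40 N, if the wrist force passes 120 N, or if a joint passes its speed limit or range.

## Working session

There is one attempt and no reset: what is moved stays moved. The work goes in short steps, Python scripts to look and compute and a shell command to move; the robot and the scene stay as the last step left them, time stands still between calls to the robot, and variables do not carry over. Pictures are saved under pics/ and viewed, about 8 in all and at most 12, crops included, and the job is handed in when it is done.

```bash
ls; mkdir -p pics; python3 - <<'E'
from rig import manip, viewer
import cv2,numpy as np
print(manip.get_state())
for n in("top","side"):
    d=viewer.get_image(n); cv2.imwrite(f"pics/{n}0.png",d["frame"]); np.savez(f"pics/{n}0.npz",**d); print(d["intrinsics"],d["world_from_camera"], [k for k in d])
E
```

```text
pics
{'clock': 0.0, 'qpos': array([ 1.04997234e+00,  2.76606373e-01,  1.50614493e+00, -1.39446443e-05,
        1.36071075e+00, -1.20996090e-01]), 'qd': array([-3.93808125e-04,  1.07292799e-04,  1.01757487e-03,  4.21153750e-04,
        6.47670832e-05,  2.45036777e-03]), 'effort': array([-6.87003539e-04, -4.16774368e+01, -2.45807523e+01, -3.88284468e-05,
        1.07353643e-02, -2.78031371e-05]), 'position': array([0.22356215, 0.5291752 , 0.23042854]), 'ee_rot': array([-2.88361817e-04,  1.98583477e-01,  9.80083532e-01, -8.89129142e-04]), 'contact_force': array([ 0.03285472, -0.41584215, -0.17072059]), 'moment': array([0.01990691, 0.02013172, 0.00266049]), 'width': 0.08554413178104928}
[[402.05483746   0.         281.44224959]
 [  0.         402.05483746 211.73108453]
 [  0.           0.           1.        ]] [[ 0.02459022  0.99698563 -0.07358653  0.45327951]
 [-0.9995756   0.02567055  0.01377127  0.01766817]
 [ 0.01561876  0.07321666  0.99719375  1.36594014]
 [ 0.          0.          0.          1.        ]] ['frame', 'range_z', 'intrinsics', 'world_from_camera']
[[434.58949804   0.         273.41541759]
 [  0.         434.58949804 209.56967653]
 [  0.           0.           1.        ]] [[ 0.9662421   0.20471467 -0.15642282  0.40891966]
 [-0.25710344  0.72716918 -0.63649258 -0.65860556]
 [-0.01655352  0.65522277  0.75525433  0.91073381]
 [ 0.          0.          0.          1.        ]] ['frame', 'range_z', 'intrinsics', 'world_from_camera']
```

View pics/top0.png

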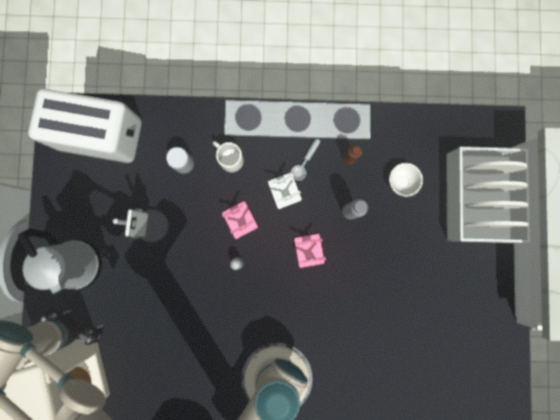

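View pics/side0.png

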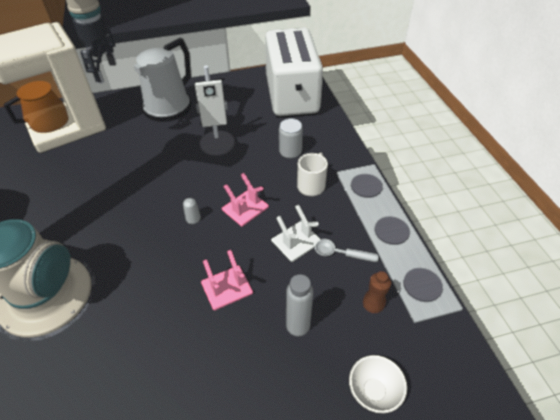

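The top view shows the flask at (355,208), the white rest at (285,190) and the phone stand at (130,222). In the side view they are at (298,305), (297,238) and (212,90). Both pink rests are decoys, and the lens is the dark square at side (209,91).

```bash
cat > h.py <<'E'
import numpy as np,cv2
from scipy.spatial.transform import Rotation as R
def cloud(d,T=None):
    z=d["range_z"];K=d["intrinsics"];T=d["world_from_camera"] if T is None else T
    v,u=np.indices(z.shape)
    P=np.stack([(u-K[0,2])/K[0,0]*z,-(v-K[1,2])/K[1,1]*z,-z],-1)@T[:3,:3].T+T[:3,3]
    P[z==0]=np.nan
    return P
def rot(s):
    q=s["ee_rot"]; return R.from_quat([q[1],q[2],q[3],q[0]])
def toolT(s):
    T=np.eye(4);T[:3,:3]=rot(s).as_matrix();T[:3,3]=s["position"];return T
E
python3 - <<'E'
from h import *
t=np.load("pics/top0.npz");s=np.load("pics/side0.npz")
A=cloud(t);B=cloud(s)
np.set_printoptions(precision=4,suppress=True)
print("table z",np.nanmedian(A[280:330,300:450,2]),np.nanmedian(B[330:400,150:250,2]))
def reg(P,r,zlo,zhi):
    p=P[r[1]:r[3],r[0]:r[2]].reshape(-1,3);p=p[(p[:,2]>zlo)&(p[:,2]<zhi)];return p
# flask
for nm,P,r in(("top",A,(335,190,375,225)),("side",B,(275,265,325,345))):
    p=reg(P,r,.172,.19);print(nm,"cap",len(p),p.mean(0),(p.min(0)+p.max(0))/2,np.ptp(p,axis=0))
    p=reg(P,r,.03,.145);print(nm,"body",len(p),p.min(0),p.max(0))
# rest top
for nm,P,r,F in(("top",A,(262,165,305,213),t),("side",B,(262,200,326,266),s)):
    f=F["frame"][r[1]:r[3],r[0]:r[2]].reshape(-1,3);p=P[r[1]:r[3],r[0]:r[2]].reshape(-1,3)
    m=(p[:,2]>.004)&(p[:,2]<.02)&(f.min(1)>120);q=p[m]
    rc=cv2.minAreaRect(q[:,:2].astype(np.float32));print(nm,"foot",m.sum(),rc)
    m=(p[:,2]>.05)&(p[:,2]<.1)&(f.min(1)>100);q=p[m];
    rc=cv2.minAreaRect(q[:,:2].astype(np.float32));print(nm,"V",m.sum(),rc,cv2.boxPoints(rc))
# phone
p=reg(B,(190,70,235,135),.1,.3)
print("phone",len(p),p.min(0),p.max(0))
c=p-np.median(p,0);c=c[np.linalg.norm(c,axis=1)<.08]
print(np.linalg.svd(c-c.mean(0),full_matrices=False)[2], np.median(p,0))
for (u,v) in((209,91),(198,83),(222,83),(203,125),(225,125)):print(u,v,B[v,u])
print("phonetop",[(A[v,u]) for u,v in((130,222),(145,220),(138,212),(120,222))])
for n,P,u,v in(("spoon",A,305,160),("mug",A,229,157),("tin",A,177,158),("mill",A,354,155),("bowl",A,405,180),("shaker",A,236,264),("pinkA",A,240,219),("pinkB",A,310,251),("kettle",A,50,265)):print(n,P[v,u])
im=s["frame"];cv2.imwrite("pics/crop1.png",np.vstack([cv2.resize(im[60:160,180:320],(700,500),interpolation=2)]))
E
```

```text
table z -0.0005905906860259602 -0.0006049589340970662
top cap 143 [ 0.563  -0.2331  0.1792] [ 0.5643 -0.2339  0.1791] [0.0367 0.0398 0.0141]
top body 108 [ 0.5367 -0.2406  0.0304] [ 0.5837 -0.2071  0.1446]
side cap 311 [ 0.561  -0.2398  0.1789] [ 0.5612 -0.2388  0.1776] [0.0386 0.0393 0.0109]
side body 634 [ 0.5353 -0.265   0.0304] [ 0.5857 -0.2378  0.1449]
top foot 700 ((0.6429458260536194, -0.026233971118927002), (0.11696891486644745, 0.13306809961795807), 20.32406234741211)
top V 139 ((0.6282303929328918, -0.009347040206193924), (0.06848527491092682, 0.07869561016559601), 22.314794540405273) [[ 0.5816  0.0141]
 [ 0.6115 -0.0587]
 [ 0.6748 -0.0327]
 [ 0.645   0.0401]]
side foot 915 ((0.605525016784668, 0.01994115114212036), (0.1041010171175003, 0.24399259686470032), 29.2265625)
side V 260 ((0.6267778277397156, -0.013457871973514557), (0.07074623554944992, 0.07945241779088974), 22.053483963012695) [[ 0.5791  0.0101]
 [ 0.6089 -0.0636]
 [ 0.6745 -0.037 ]
 [ 0.6446  0.0366]]
phone 1058 [0.4512 0.4149 0.1001] [0.5414 0.4538 0.2529]
[[-0.0073 -0.0313 -0.9995]
 [-0.9965  0.0829  0.0047]
 [-0.0827 -0.9961  0.0318]] [0.4957 0.4263 0.1687]
209 91 [0.4942 0.42   0.2015]
198 83 [0.4681 0.4335 0.2239]
222 83 [ 0.574   0.7674 -0.0021]
203 125 [0.4614 0.4256 0.0839]
225 125 [ 0.5386  0.5216 -0.005 ]
phonetop [array([0.4975, 0.4298, 0.2222]), array([0.5098, 0.4285, 0.0965]), array([0.5299, 0.4269, 0.1688]), array([0.496 , 0.4502, 0.2422])]
spoon [ 0.7315 -0.0768  0.0155]
mug [ 0.738   0.1836 -0.0008]
tin [0.7091 0.3359 0.1004]
mill [ 0.7337 -0.2266  0.1044]
bowl [ 0.674  -0.4228  0.0033]
shaker [0.378  0.1404 0.0745]
pinkA [0.5251 0.1379 0.012 ]
pinkB [ 0.4234 -0.1006  0.006 ]
kettle [0.3701 0.6566 0.2032]
```

View pics/crop1.png

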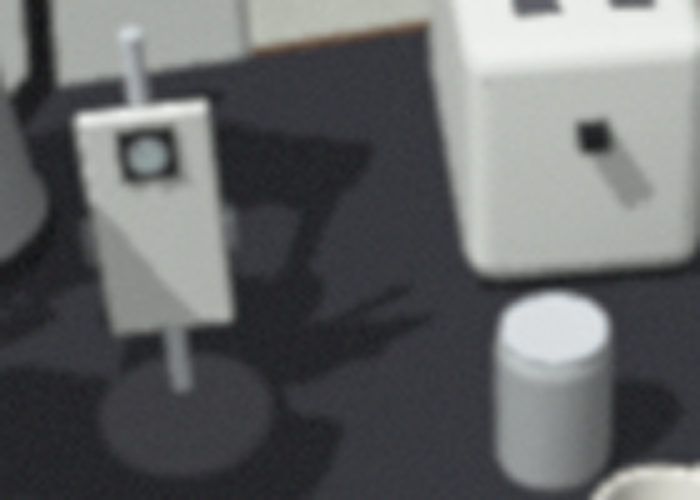

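```bash
cat >> h.py <<'E'
def tool(az,pitch,flip=1):
    """z along azimuth az pitched below horizontal by pitch (deg; 90=down); x downward at pitch 0"""
    a,p=np.radians([az,pitch]); z=np.array([np.cos(p)*np.cos(a),np.cos(p)*np.sin(a),-np.sin(p)])
    x=np.array([-np.sin(p)*np.cos(a),-np.sin(p)*np.sin(a),-np.cos(p)])*flip
    return np.stack([x,np.cross(z,x),z],1)
def rows(s,p,Rt):
    R0=rot(s).as_matrix(); d=R0.T@(np.array(p)-s["position"]); r=np.degrees(R.from_matrix(R0.T@Rt).as_rotvec())
    print("row",np.round(d,4).tolist(),np.round(r,2).tolist(),"n>=",np.linalg.norm(d)/.0625,np.linalg.norm(r)/10.7)
FL=np.array([.562,-.237]); REST=np.array([.6275,-.0115]); YAW=22.2; 
E
python3 - <<'E'
from h import *
from rig import manip
s=np.load("pics/side0.npz");B=cloud(s);t=np.load("pics/top0.npz");A=cloud(t)
q=B[70:135,190:235].reshape(-1,3);f=s["frame"][70:135,190:235].reshape(-1,3)
m=(q[:,2]>.1)&(q[:,2]<.24)&(f.min(1)>70)&(abs(q[:,1]-.425)<.02);q=q[m]
for k in range(4):
    c=q.mean(0);n=np.linalg.svd(q-c,full_matrices=False)[2][2];n*=-np.sign(n[1]);e=(q-c)@n;q=q[abs(e)<.004]
print("n",n,np.degrees(np.arctan2(n[1],n[0])),c,len(q))
u=np.array([-n[1],n[0],0]);u/=np.linalg.norm(u);w=(q-c)@u;print("width",np.percentile(w,[1,99]),"mid",c+u*np.mean(np.percentile(w,[1,99])),"ztop",q[:,2].max())
K=s["intrinsics"];T=s["world_from_camera"];d=T[:3,:3]@np.array([(209.6-K[0,2])/K[0,0],-(91.4-K[1,2])/K[1,1],-1]);o=T[:3,3]
print("lens",o+d*((c-o)@n)/(d@n))
# flask body axis from side-view cylinder fit
p=B[265:345,275:325].reshape(-1,3);p=p[(p[:,2]>.03)&(p[:,2]<.145)]
from scipy.optimize import least_squares
r=least_squares(lambda v:np.hypot(p[:,0]-v[0],p[:,1]-v[1])-.0265,[.56,-.23],loss="soft_l1",f_scale=.002);print("flask",r.x)
st=manip.get_state();rows(st,[.45,0,.36],tool(22.2,90))
E
```

```text
n [-0.08969003 -0.99596833 -0.00167095] -95.14578242740085 [0.49552793 0.42630433 0.16387736] 827
width [-0.03802299  0.03925771] mid [0.4961428  0.42624896 0.16387736] ztop 0.22771708409120495
lens [0.49625734 0.42618506 0.19581658]
flask [ 0.56188673 -0.23724332]
row [-0.4145, -0.3996, -0.1289] [-0.08, -0.05, -45.11] n>= 9.440286774670405 4.215454018445058
```

```bash
python3 -m crank '[[0,0,-0.12,0,0,0],[0,0,-0.129,0,0,-10],[-0.4145,-0.3996,-0.129,0,0,-45],[-0.4145,-0.3996,-0.129,0,0,-45],[-0.4145,-0.3996,-0.129,0,0,-45],[-0.4145,-0.3996,-0.129,0,0,-45],[-0.4145,-0.3996,-0.129,0,0,-45],[-0.4145,-0.3996,-0.129,0,0,-45],[-0.4145,-0.3996,-0.129,0,0,-45],[-0.4145,-0.3996,-0.129,0,0,-45],[-0.4145,-0.3996,-0.129,0,0,-45],[-0.4145,-0.3996,-0.129,0,0,-45],[-0.4145,-0.3996,-0.129,0,0,-45],[-0.4145,-0.3996,-0.129,0,0,-45]]' 1; python3 - <<'E'
from h import *
from rig import manip
s=manip.get_state();print(s["clock"],s["position"],s["qpos"])
for pt in (60,15): 
  Rt=tool(22.2,pt); g=np.array([FL[0],FL[1],.085])-Rt[:,2]*(.14-.019)
  print(g); rows(s,[g[0],g[1],.33],Rt)
E
```

```text
clock: 1.85
position: [0.4494, 0.0007, 0.3598]
ee_rot: [-0.001, -0.192, 0.981, -0.0]
contact_force: [-0.3, -0.5, -0.8]
width: 0.0854
1.85 [0.44941399 0.00072503 0.3598462 ] [-1.52811099e-01  3.38946184e-02  1.49283944e+00 -7.55070453e-04
  1.61657188e+00 -2.10951828e+00]
[ 0.50598483 -0.25985937  0.18978907]
row [0.0456, -0.2627, 0.0299] [-0.01, -30.11, -0.09] n>= 4.293109935334102 2.8136971726343987
[ 0.453787   -0.28116091  0.1163171 ]
row [0.102, -0.2628, 0.03] [-0.05, -75.11, -0.09] n>= 4.535925267271366 7.019296331678226
```

```bash
python3 -m crank '[[0.046,-0.263,0.03,0,-10,0],[0.046,-0.263,0.03,0,-20,0],[0.046,-0.263,0.03,0,-30,0],[0.06,-0.263,0.03,0,-40,0],[0.08,-0.263,0.03,0,-50,0],[0.102,-0.263,0.03,0,-60,0],[0.102,-0.263,0.03,0,-70,0],[0.102,-0.263,0.03,0,-75,0],[0.102,-0.263,0.03,0,-75,0],[0.102,-0.263,0.03,0,-75,0]]'; python3 - <<'E'
from h import *
from rig import manip
s=manip.get_state();print(s["clock"],s["position"],s["qpos"])
Rt=tool(22.2,15); print(rot(s).as_matrix()-Rt)
g=np.array([FL[0],FL[1],.085])-Rt[:,2]*(.14-.019);rows(s,g,Rt)
E
```

```text
clock: 3.1
position: [0.5803, -0.1393, 0.5086]
ee_rot: [0.465, -0.046, 0.879, 0.093]
contact_force: [0.7, -0.4, -0.2]
width: 0.0855
3.1 [ 0.58025545 -0.13925108  0.50856465] [-0.84001534 -0.1147102   1.66855881  0.9258891   1.18376019 -2.70325343]
[[-0.3233658   0.21013171 -0.08505963]
 [ 0.1022454   0.05269388 -0.1590736 ]
 [ 0.13948007  0.11952092 -0.29136471]]
row [0.3947, -0.1645, 0.0842] [-8.57, -17.81, -11.41] n>= 6.974069500805017 2.132833638410879
```

```bash
python3 -m crank '[[0,0,0,0,0,10],[0,0,0,0,0,20],[0,0,0,0,0,30],[0,0,0,0,0,40],[0,0,0,0,0,50],[0,0,0,0,0,60],[0,0,0,0,0,70],[0,0,0,0,0,80],[0,0,0,0,0,90],[0,0,0,0,0,100],[0,0,0,0,0,110],[0,0,0,0,0,120],[0,0,0,0,0,130],[0,0,0,0,0,140],[0,0,0,0,0,150],[0,0,0,0,0,160],[0,0,0,0,0,170],[0,0,0,0,0,170]]'; python3 - <<'E'
from h import *
from rig import manip
s=manip.get_state();print(s["clock"],s["position"],s["qpos"])
Rt=tool(22.2,15,-1)
g=np.array([FL[0],FL[1],.085])-Rt[:,2]*(.14-.019);rows(s,[g[0],g[1],.3],Rt)
E
```

```text
clock: 5.35
position: [0.5801, -0.1371, 0.5086]
ee_rot: [-0.052, 0.871, 0.125, 0.471]
contact_force: [-0.3, -0.6, -0.7]
width: 0.0853
5.35 [ 0.58011048 -0.13710536  0.50861343] [-0.83734031 -0.11589674  1.66936527  0.92573233  1.18417826  0.26208417]
row [-0.2647, 0.0994, -0.0174] [6.81, 18.47, -1.33] n>= 4.531961042915942 1.8437053843493638
```

```bash
python3 -m crank '[[-0.265,0.099,-0.017,7,18.5,-1.3],[-0.265,0.099,-0.017,7,18.5,-1.3],[-0.265,0.099,-0.017,7,18.5,-1.3],[-0.265,0.099,-0.017,7,18.5,-1.3],[-0.265,0.099,-0.017,7,18.5,-1.3],[-0.265,0.099,-0.017,7,18.5,-1.3],[-0.265,0.099,-0.017,7,18.5,-1.3],[-0.265,0.099,-0.017,7,18.5,-1.3],[-0.265,0.099,-0.017,7,18.5,-1.3]]'; python3 - <<'E'
from h import *
from rig import manip
s=manip.get_state();print(s["clock"],s["position"],s["qpos"])
Rt=tool(22.2,15,-1);print(np.round(rot(s).as_matrix()-Rt,3))
g=np.array([FL[0],FL[1],.085])-Rt[:,2]*(.14-.019);rows(s,g,Rt)
E
```

```text
clock: 6.48
position: [0.4544, -0.2794, 0.3007]
ee_rot: [-0.118, 0.778, 0.155, 0.597]
contact_force: [0.6, 0.5, 0.3]
width: 0.0852
6.475 [ 0.45440823 -0.27937379  0.30070124] [-1.42936425  0.28929538  2.08638565  1.21099527  1.55057933 -0.8357553 ]
[[-0.001  0.005 -0.002]
 [ 0.002  0.002  0.004]
 [ 0.     0.001  0.   ]]
row [-0.1784, 0.0012, 0.0465] [-0.26, -0.01, 0.15] n>= 2.95030146148667 0.028231335555971255
```

Pose reached. I'll go down to the stand-off and take one look with the wrist camera.

```bash
python3 -m crank '[[-0.06,0,0.016,0,0,0],[-0.12,0,0.031,0,0,0],[-0.178,0.001,0.0465,0,0,0],[-0.178,0.001,0.0465,0,0,0],[-0.178,0.001,0.0465,0,0,0],[-0.178,0.001,0.0465,0,0,0]]'; python3 - <<'E'
from h import *
from rig import manip,viewer
s=manip.get_state();print(s["clock"],s["position"],s["qpos"])
d=viewer.get_image("wrist");cv2.imwrite("pics/w1.png",d["frame"])
P=cloud(d,toolT(s)@d["mount"]).reshape(-1,3)
p=P[(P[:,2]>.02)&(P[:,2]<.145)&(np.hypot(P[:,0]-FL[0],P[:,1]-FL[1])<.04)]
from scipy.optimize import least_squares
f=least_squares(lambda v:np.hypot(p[:,0]-v[0],p[:,1]-v[1])-.0265,FL,loss="soft_l1",f_scale=.002).x;print(len(p),f)
Rt=tool(22.2,15,-1)
rows(s,np.array([f[0],f[1],.085])+Rt[:,2]*.019,Rt)
E
```

```text
clock: 7.22
position: [0.4542, -0.2811, 0.1198]
ee_rot: [-0.116, 0.778, 0.157, 0.598]
contact_force: [0.2, 0.5, 0.5]
width: 0.0852
7.225 [ 0.45416592 -0.28106917  0.1198405 ] [-1.43069757  0.65280836  2.23651611  1.26371759  1.37884072 -1.33009111]
6601 [ 0.56218357 -0.23583309]
row [-0.0033, -0.0006, 0.1411] [-0.19, -0.0, 0.52] n>= 2.2587728636344298 0.051642457321190514
```

View pics/w1.png

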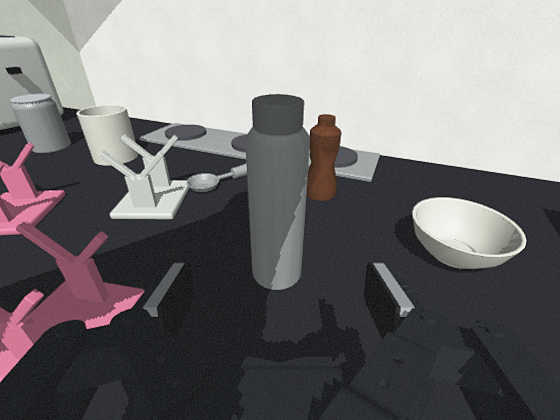

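The flask stands upright at column 277, centred between the fingers (columns 165 and 390). The white rest is at (150,180), and the approach is clear.

```bash
python3 -m crank '[[-0.001,0,0.04,0,0,0],[-0.002,0,0.08,0,0,0],[-0.003,0,0.11,0,0,0],[-0.003,0,0.13,0,0,0],[-0.003,0,0.141,0,0,0],[-0.003,0,0.141,0,0,0],[-0.003,0,0.141,0,0,0]]' 1 && python3 -m crank '[[0,0,0,0,0,0],[0,0,0,0,0,0],[0,0,0,0,0,0],[0,0,0,0,0,0],[0,0,0,0,0,0],[0,0,0,0,0,0],[0,0,0,0,0,0],[0,0,0,0,0,0]]' 0 50; python3 - <<'E'
from h import *
from rig import manip
s=manip.get_state();Rt=tool(22.2,15,-1);rows(s,s["position"]+[0,0,.22],Rt)
print(s["qpos"])
E
```

```text
clock: 8.15
position: [0.579, -0.2302, 0.081]
ee_rot: [-0.115, 0.778, 0.157, 0.598]
contact_force: [-0.5, -0.1, -0.8]
width: 0.0855
clock: 9.15
position: [0.5792, -0.2301, 0.0815]
ee_rot: [-0.115, 0.777, 0.157, 0.598]
contact_force: [-2.4, -1.0, 5.1]
width: 0.0515
row [0.2125, 0.0022, -0.0568] [-0.12, -0.05, 0.62] n>= 3.520000000000001 0.05870114119140684
[-1.11968968  0.74238601  2.22798932  1.58594235  1.30326819 -1.40373908]
```

```bash
python3 -m crank '[[0.03,0,-0.008,0,0,0],[0.08,0.001,-0.021,0,0,0],[0.13,0.001,-0.035,0,0,0],[0.18,0.002,-0.048,0,0,0],[0.2125,0.002,-0.057,0,0,0],[0.2125,0.002,-0.057,0,0,0],[0.2125,0.002,-0.057,0,0,0]]'; python3 - <<'E'
from h import *
from rig import manip
s=manip.get_state();print(s["position"],s["width"],s["qpos"])
a=np.array([np.cos(np.radians(YAW)),np.sin(np.radians(YAW)),0])
for pt in(60,105):
  Rt=tool(22.2,pt,-1);g=np.array([*REST,.0925+.16])+.003*a
  rows(s,g+Rt[:,2]*.019,Rt)
E
```

```text
clock: 10.02
position: [0.5785, -0.2298, 0.2992]
ee_rot: [-0.115, 0.778, 0.157, 0.597]
contact_force: [0.2, -0.4, -2.8]
width: 0.0517
[ 0.57846771 -0.22976322  0.29920989] 0.05171014670662504 [-1.12004521  0.30115356  2.0680134   1.42632267  1.34069921 -0.78167835]
row [-0.0227, -0.1834, 0.1524] [0.07, -44.86, 0.53] n>= 3.8328481071947684 4.192853036158989
row [-0.0283, -0.1835, 0.139] [0.29, -89.86, 0.5] n>= 3.710807322689834 8.398305072411762
```

```bash
python3 -m crank '[[-0.002,-0.015,0.012,0,-7.5,0],[-0.004,-0.03,0.025,0,-15,0],[-0.008,-0.06,0.05,0,-22.5,0],[-0.012,-0.09,0.075,0,-30,0.2],[-0.015,-0.12,0.1,0,-37.5,0.3],[-0.02,-0.15,0.12,0.1,-45,0.5],[-0.022,-0.17,0.13,0.1,-52.5,0.5],[-0.024,-0.18,0.139,0.1,-60,0.5],[-0.026,-0.1835,0.139,0.2,-67.5,0.5],[-0.028,-0.1835,0.139,0.3,-75,0.5],[-0.028,-0.1835,0.139,0.3,-82.5,0.5],[-0.028,-0.1835,0.139,0.3,-90,0.5],[-0.028,-0.1835,0.139,0.3,-90,0.5],[-0.028,-0.1835,0.139,0.3,-90,0.5],[-0.028,-0.1835,0.139,0.3,-90,0.5]]'; python3 - <<'E'
from h import *
from rig import manip,viewer
s=manip.get_state();print(s["position"],s["width"],s["qpos"])
print(np.round(rot(s).as_matrix()-tool(22.2,105,-1),3))
d=viewer.get_image("side");im=d["frame"];B=cloud(d);np.savez("pics/s2.npz",**d)
cv2.imwrite("pics/s2.png",cv2.resize(im[120:320,200:460],(780,600)))
a=np.array([np.cos(np.radians(YAW)),np.sin(np.radians(YAW)),0])
Rt=tool(22.2,105,-1);g=np.array([*REST,.0925])+.003*a
for h in(.03,.0):rows(s,g+[0,0,h]+Rt[:,2]*.019,Rt)
E
```

```text
clock: 11.9
position: [0.6248, -0.0126, 0.2348]
ee_rot: [0.025, 0.973, 0.191, -0.129]
contact_force: [0.2, 0.4, -1.1]
width: 0.0516
[ 0.62482369 -0.01258766  0.23476249] 0.05164115315045474 [-0.06515008  0.49228424  1.18558399 -0.11447922  1.70131798  1.11740154]
[[-0.    -0.001 -0.002]
 [-0.001 -0.     0.   ]
 [-0.002 -0.001  0.   ]]
row [0.035, 0.0001, 0.1258] [-0.04, 0.1, -0.03] n>= 2.0898990786426186 0.010852952306745652
row [0.0428, 0.0001, 0.1548] [-0.04, 0.1, -0.03] n>= 2.5698882854726444 0.010852952306745652
```

View pics/s2.png

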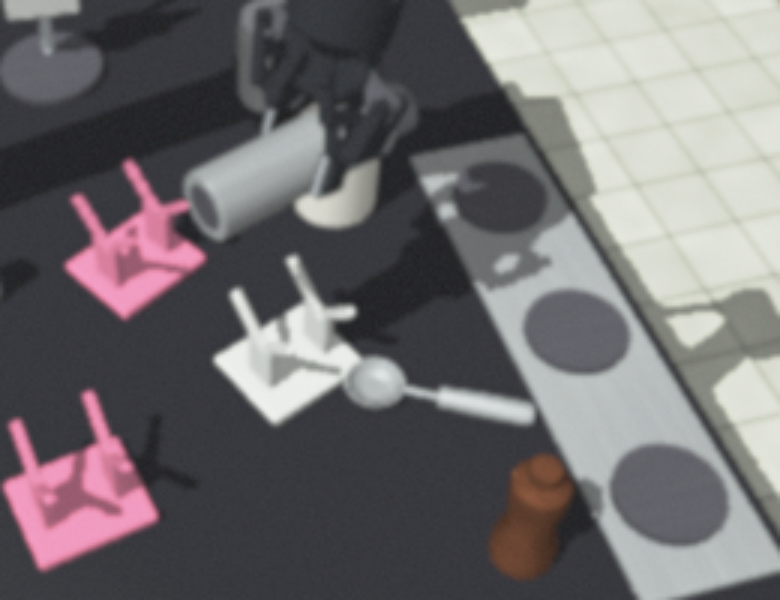

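The flask is held level above the white rest: its bottom is at crop (205,205) and it lies along the rest's x axis. Lowering it now.

```bash
python3 -m crank '[[0.01,0,0.035,0,0,0],[0.02,0,0.075,0,0,0],[0.031,0,0.11,0,0,0],[0.035,0,0.126,0,0,0],[0.037,0,0.134,0,0,0],[0.039,0,0.141,0,0,0],[0.0405,0,0.147,0,0,0],[0.0405,0,0.147,0,0,0],[0.0405,0,0.147,0,0,0]]'; python3 - <<'E'
from h import *
from rig import manip,viewer
s=manip.get_state();print(s["position"],s["width"])
d=viewer.get_image("wrist");P=cloud(d,toolT(s)@d["mount"]);np.savez("pics/w3.npz",P=P,f=d["frame"]);cv2.imwrite("pics/w3.png",d["frame"])
E
```

```text
clock: 13.08
position: [0.6261, -0.0123, 0.0832]
ee_rot: [0.025, 0.973, 0.191, -0.128]
contact_force: [0.1, -0.5, -2.2]
width: 0.0519
[ 0.62606115 -0.0123033   0.08315883] 0.05190455203595388
```

View pics/w3.png

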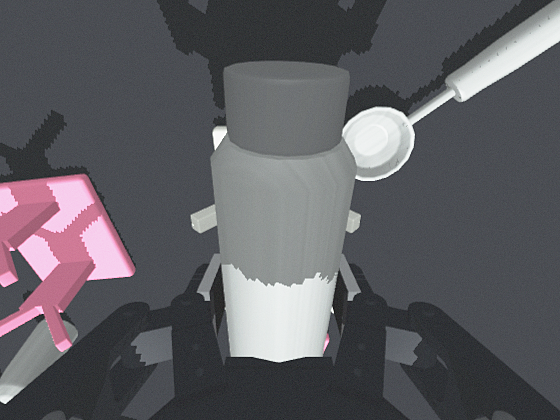

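```bash
python3 - <<'E'
from h import *
from rig import manip
z=np.load("pics/w3.npz");P=z["P"];f=z["f"].astype(int);s=manip.get_state()
a=np.array([np.cos(np.radians(YAW)),np.sin(np.radians(YAW))]);b=np.array([-a[1],a[0]])
g=(s["position"]-.019*rot(s).as_matrix()[:,2])
def loc(p):return np.c_[(p[:,:2]-g[:2])@a,(p[:,:2]-g[:2])@b,p[:,2]]
for r in((188,200,216,236),(345,200,364,236)):
    p=loc(P[r[1]:r[3],r[0]:r[2]].reshape(-1,3));p=p[(p[:,2]>.06)&(p[:,2]<.1)];print(len(p),p.min(0),p.max(0))
p=P[165:270,222:345].reshape(-1,3);p=loc(p)
from scipy.optimize import least_squares
r=least_squares(lambda v:np.hypot(p[:,1]-v[0]-v[1]*p[:,0],(p[:,2]-v[2]-v[3]*p[:,0]))-.0265,[0,0,.1,0],loss="soft_l1",f_scale=.002);print("axis y,slope,z,slope",r.x,np.abs(r.fun).mean())
p=loc(P[68:78,240:330].reshape(-1,3));print("cap end", np.nanmax(p[:,0]),np.nanmedian(p,0))
E
```

```text
495 [0.02184666 0.02948299 0.07718088] [0.03084137 0.04082709 0.09188479]
233 [ 0.02243486 -0.0389815   0.08282273] [ 0.03089582 -0.03211239  0.09198917]Traceback (most recent call last):
  File "<stdin>", line 11, in <module>
    return func(*args, **kwargs)
    raise ValueError("Residuals are not finite in the initial point.")
ValueError: Residuals are not finite in the initial point.
```

V tips measure centred within 1 mm of the flask, so I'll lower the last 8 mm slowly.

```bash
python3 -m crank '[[0.0005,0,0.002,0,0,0],[0.001,0,0.004,0,0,0],[0.0013,0,0.005,0,0,0],[0.0013,0,0.005,0,0,0],[0.0013,0,0.005,0,0,0]]';python3 -m crank '[[0.0003,0,0.001,0,0,0],[0.0005,0,0.002,0,0,0],[0.0005,0,0.002,0,0,0],[0.0005,0,0.002,0,0,0]]'
```

```text
clock: 13.75
position: [0.6259, -0.0122, 0.0783]
ee_rot: [0.025, 0.973, 0.191, -0.128]
contact_force: [-1.1, 0.0, -0.2]
width: 0.0517
clock: 14.25
position: [0.6258, -0.0121, 0.0775]
ee_rot: [0.025, 0.973, 0.19, -0.128]
contact_force: [-2.7, 1.9, 6.2]
width: 0.0515
```

```bash
python3 -m crank '[[0.0002,0,0.0007,0,0,0],[0.0002,0,0.0007,0,0,0]]' - 20;python3 -m crank '[[0,0,0,0,0,0],[0,0,0,0,0,0],[0,0,0,0,0,0],[0,0,0,0,0,0],[0,0,0,0,0,0],[0,0,0,0,0,0]]' 1;python3 - <<'E'
from h import *
from rig import manip,viewer
s=manip.get_state();print(s["position"],s["width"],s["contact_force"])
# straight up 0.13
Rt=tool(22.2,105,-1);rows(s,s["position"]+[0,0,.14],Rt)
E
```

```text
clock: 14.5
position: [0.6257, -0.012, 0.0775]
ee_rot: [0.025, 0.973, 0.19, -0.128]
contact_force: [-2.5, 1.6, 5.7]
width: 0.0519
clock: 15.25
position: [0.6258, -0.012, 0.0775]
ee_rot: [0.025, 0.973, 0.19, -0.128]
contact_force: [0.4, 0.4, 0.1]
width: 0.0855
[ 0.62578773 -0.01203363  0.0774504 ] 0.08546157003459515 [0.39458562 0.43082537 0.09767283]
row [-0.0362, 0.0001, -0.1352] [0.01, -0.01, -0.05] n>= 2.2400000000000007 0.004896714180033829
```

```bash
python3 -m crank '[[-0.008,0,-0.03,0,0,0],[-0.021,0,-0.08,0,0,0],[-0.036,0,-0.135,0,0,0],[-0.036,0,-0.135,0,0,0],[-0.036,0,-0.135,0,0,0]]';python3 - <<'E'
from h import *
from rig import manip,viewer
s=manip.get_state();print(s["position"],s["qpos"])
d=viewer.get_image("wrist");P=cloud(d,toolT(s)@d["mount"]);np.savez("pics/w4.npz",P=P,f=d["frame"]);cv2.imwrite("pics/w4.png",d["frame"])
rows(s,s["position"]+[0,0,.03],tool(YAW,90,-1))
E
```

```text
clock: 15.88
position: [0.6256, -0.0118, 0.2169]
ee_rot: [0.025, 0.973, 0.191, -0.128]
contact_force: [-0.0, -0.1, -0.2]
width: 0.0861
[ 0.62561117 -0.01184262  0.21687697] [-0.06402599  0.50007678  1.2152735  -0.11372325  1.66215505  1.1231269 ]
row [-0.0078, 0.0, -0.029] [0.01, 15.0, -0.04] n>= 0.48000000000000004 1.4016661149070015
```

View pics/w4.png

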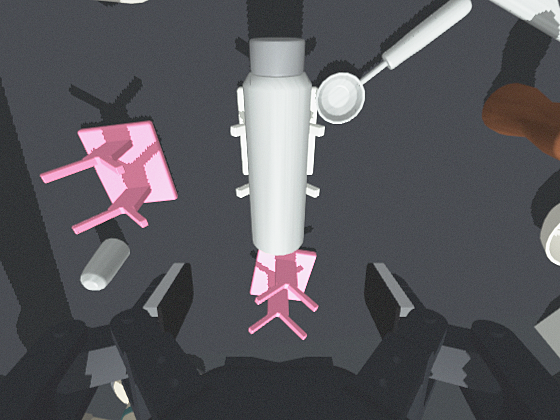

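The flask rests level and centred in the white V's, released, with its cap at (278,57) and its bottom near (278,245). Next I'll fit its axis and turn the tool half round for the final yaw.

```bash
python3 -m crank '[[-0.007,0,-0.027,0,10,0],[-0.007,0,-0.027,0,15,0],[-0.007,0,-0.027,0,15,0]]'; python3 -m crank '[[0,0,0,0,0,-10],[0,0,0,0,0,-20],[0,0,0,0,0,-30],[0,0,0,0,0,-40],[0,0,0,0,0,-50],[0,0,0,0,0,-60],[0,0,0,0,0,-70],[0,0,0,0,0,-80],[0,0,0,0,0,-90],[0,0,0,0,0,-100],[0,0,0,0,0,-110],[0,0,0,0,0,-120],[0,0,0,0,0,-130],[0,0,0,0,0,-140],[0,0,0,0,0,-150],[0,0,0,0,0,-160],[0,0,0,0,0,-170],[0,0,0,0,0,-177],[0,0,0,0,0,-177]]';python3 - <<'E'
from h import *
from rig import manip
from scipy.optimize import least_squares
s=manip.get_state();print(s["position"],s["qpos"])
P=np.load("pics/w4.npz")["P"];a=np.array([np.cos(np.radians(YAW)),np.sin(np.radians(YAW))]);b=np.array([-a[1],a[0]])
def loc(p):
    p=p.reshape(-1,3);p=p[np.isfinite(p[:,0])&(p[:,2]>.08)];return np.c_[(p[:,:2]-REST)@a,(p[:,:2]-REST)@b,p[:,2]]
p=loc(P[100:235,256:300])
v=least_squares(lambda v:np.hypot(p[:,1]-v[0]-v[1]*p[:,0],p[:,2]-v[2]-v[3]*p[:,0])-.0265,[0,0,.09,0],loss="soft_l1",f_scale=.002).x
print("axis y,slope,z,slope",v)
q=loc(P[30:270,268:288]);print("extent along rest x",q[:,0].min(),q[:,0].max())
mid=q[:,0].max()-.105;print("mid",mid,"from bottom",q[:,0].min()+.075)
x=mid+.007; az=YAW+np.degrees(np.arctan(v[1]));xy=REST+a*x+b*(v[0]+v[1]*x);print("grasp",xy,az)
Rt=tool(az,90,1)
for h in(.06,0):rows(s,[*xy,v[2]-.019+h],Rt)
E
```

```text
clock: 16.3
position: [0.6233, -0.0122, 0.2429]
ee_rot: [-0.0, 0.981, 0.192, -0.003]
contact_force: [-0.3, 0.3, -0.9]
width: 0.0854
clock: 18.68
position: [0.6234, -0.0118, 0.2409]
ee_rot: [-0.005, -0.165, 0.986, 0.001]
contact_force: [-0.2, 0.4, 0.6]
width: 0.0854
[ 0.62335823 -0.01180971  0.24090381] [-1.29895149e-01  3.49689110e-01  1.37197052e+00 -1.01572027e-03
  1.42910137e+00 -2.03257013e+00]
axis y,slope,z,slope [ 0.00062043  0.0008957   0.09365073 -0.00042885]
extent along rest x -0.0832446393725016 0.09782629245757439
mid -0.007173707542425606 from bottom -0.008244639372501597
grasp [ 0.6271048  -0.01099134] 22.25131992575172
row [-0.0047, -0.0008, 0.1062] [0.2, -0.49, -3.23] n>= 1.7011562022177535 0.3056593896655409
row [-0.0052, -0.001, 0.1662] [0.2, -0.49, -3.23] n>= 2.6607568553025 0.3056593896655409
```

```bash
python3 -m crank '[[-0.002,0,0.04,0,-0.5,-3],[-0.005,-0.001,0.08,0.2,-0.5,-3.2],[-0.005,-0.001,0.11,0.2,-0.5,-3.2],[-0.005,-0.001,0.14,0.2,-0.5,-3.2],[-0.005,-0.001,0.158,0.2,-0.5,-3.2],[-0.005,-0.001,0.166,0.2,-0.5,-3.2],[-0.005,-0.001,0.166,0.2,-0.5,-3.2],[-0.005,-0.001,0.166,0.2,-0.5,-3.2]]' && python3 -m crank '[[0,0,0,0,0,0],[0,0,0,0,0,0],[0,0,0,0,0,0],[0,0,0,0,0,0],[0,0,0,0,0,0],[0,0,0,0,0,0],[0,0,0,0,0,0]]' 0 60;python3 -m crank '[[0,0,-0.01,0,0,0],[0,0,-0.03,0,0,0],[0,0,-0.07,0,0,0],[0,0,-0.12,0,0,0],[0,0,-0.17,0,0,0],[0,0,-0.2,0,0,0],[0,0,-0.2,0,0,0],[0,0,-0.2,0,0,0]]'; python3 - <<'E'
from h import *
from rig import manip
s=manip.get_state();print(s["position"],s["qpos"],s["width"])
n=np.array([np.cos(np.radians(-95.1)),np.sin(np.radians(-95.1)),0]);L=np.array([.4955,.424,.197])
g=L+n*(.1+.0825)
Rt=tool(-95.1,90,1)
for h in(.08,0):rows(s,g+[0,0,h-.019],Rt)
print(g)
E
```

```text
clock: 19.68
position: [0.6276, -0.0112, 0.0756]
ee_rot: [0.001, -0.193, 0.981, -0.0]
contact_force: [-0.6, 0.5, 0.7]
width: 0.0855
clock: 20.55
position: [0.6277, -0.0101, 0.077]
ee_rot: [0.001, -0.192, 0.981, 0.0]
contact_force: [-1.5, 2.1, 5.4]
width: 0.0515
clock: 21.55
position: [0.6262, -0.0104, 0.2754]
ee_rot: [-0.0, -0.192, 0.981, 0.001]
contact_force: [0.4, -0.1, -3.0]
width: 0.0513
[ 0.62615251 -0.01035732  0.27536583] [-1.28541411e-01  3.35104685e-01  1.31027061e+00  1.63189978e-03
  1.49677406e+00 -2.08631957e+00] 0.05132870030584734
row [0.0407, 0.2893, 0.0178] [0.08, -0.09, 117.27] n>= 4.683126878937276 10.959393517098103
row [0.0408, 0.2892, 0.0978] [0.08, -0.09, 117.27] n>= 4.9276142068923905 10.959393517098103
[0.47927679 0.24222251 0.197     ]
```

```bash
python3 -m crank '[[0,0,0,0,0,7],[0,0,0,0,0,16],[0,0,0,0,0,25],[0,0,0,0,0,34],[0,0.02,0,0,0,43],[0.005,0.05,0,0,0,52],[0.01,0.08,0,0,0,61],[0.015,0.11,0,0,0,70],[0.02,0.14,0.005,0,0,79],[0.025,0.18,0.01,0,0,88],[0.03,0.22,0.018,0,0,97],[0.035,0.25,0.018,0,0,106],[0.041,0.275,0.018,0,0,114],[0.041,0.289,0.018,0,0,117.3],[0.041,0.289,0.018,0,0,117.3],[0.041,0.289,0.018,0,0,117.3]]';python3 - <<'E'
from h import *
from rig import manip
s=manip.get_state();print(s["position"],s["qpos"],s["width"])
rows(s,[.4793,.2422,.178],tool(-95.1,90,1))
E
```

```text
clock: 23.55
position: [0.4789, 0.2411, 0.2565]
ee_rot: [-0.001, 0.738, 0.675, -0.001]
contact_force: [1.2, 0.8, -3.2]
width: 0.0514
[0.47887445 0.24111177 0.2565425 ] [3.35967799e-01 2.04826739e-01 1.53973527e+00 9.88011943e-04
 1.39923485e+00 4.24735334e-01] 0.051372271302381964
row [0.0011, 0.0005, 0.0785] [-0.14, 0.0, 0.0] n>= 1.256818985450385 0.012908615335198017
```

```bash
python3 -m crank '[[0,0,0.02,0,0,0],[0.001,0,0.045,0,0,0],[0.001,0,0.065,0,0,0],[0.001,0,0.077,0,0,0],[0.001,0,0.0785,0,0,0],[0.001,0,0.0785,0,0,0],[0.001,0,0.0785,0,0,0]]';python3 - <<'E'
from h import *
from rig import manip,viewer
from scipy.optimize import least_squares
s=manip.get_state();print(s["position"],s["width"])
L=np.array([.4955,.424,.197]);n=np.array([np.cos(np.radians(-95.1)),np.sin(np.radians(-95.1)),0]);u=np.array([-n[1],n[0],0])
for nm in("side","top"):
    d=viewer.get_image(nm);P=cloud(d).reshape(-1,3);Q=np.c_[(P-L)@n,(P-L)@u,P[:,2]-L[2]]
    f=d["frame"].reshape(-1,3)
    if nm=="side":cv2.imwrite("pics/s5.png",cv2.resize(d["frame"][50:200,150:350],(800,600)))
    m=(Q[:,0]>.06)&(Q[:,0]<.32)&(abs(Q[:,1])<.06)&(abs(Q[:,2])<.05);Q=Q[m]
    print(nm,len(Q),"x extent",np.percentile(Q[:,0],[0,1,50,99,100]))
    e=Q[((Q[:,0]<.155)|(Q[:,0]>.21))&(Q[:,0]<.245)]
    e=e[np.hypot(e[:,1],e[:,2])<.04]
    v=least_squares(lambda v:np.hypot(e[:,1]-v[0]-v[1]*e[:,0],e[:,2]-v[2]-v[3]*e[:,0])-.0265,[0,0,0,0],loss="soft_l1",f_scale=.002).x
    print("axis y,slope,z,slope",v,"at bottom",v[0]+.1*v[1],v[2]+.1*v[3],len(e))
E
```

```text
clock: 24.42
position: [0.4794, 0.2423, 0.1789]
ee_rot: [-0.001, 0.738, 0.675, 0.0]
contact_force: [1.0, 0.1, -2.0]
width: 0.0513
[0.47940058 0.24230491 0.1789412 ] 0.05125318612514572
side 1218 x extent [0.14643909 0.15197465 0.20456682 0.28359296 0.28588648]
axis y,slope,z,slope [-0.00029186  0.00415201 -0.00492969  0.00075648] at bottom 0.00012334163237081805 -0.004854041708832156 219
top 528 x extent [0.18131077 0.18436878 0.23377654 0.27805323 0.27825351]
axis y,slope,z,slope [ 0.00046729  0.0043702   0.00010527 -0.01498465] at bottom 0.0009043143531592142 -0.0013931964607897542 226
```

View pics/s5.png

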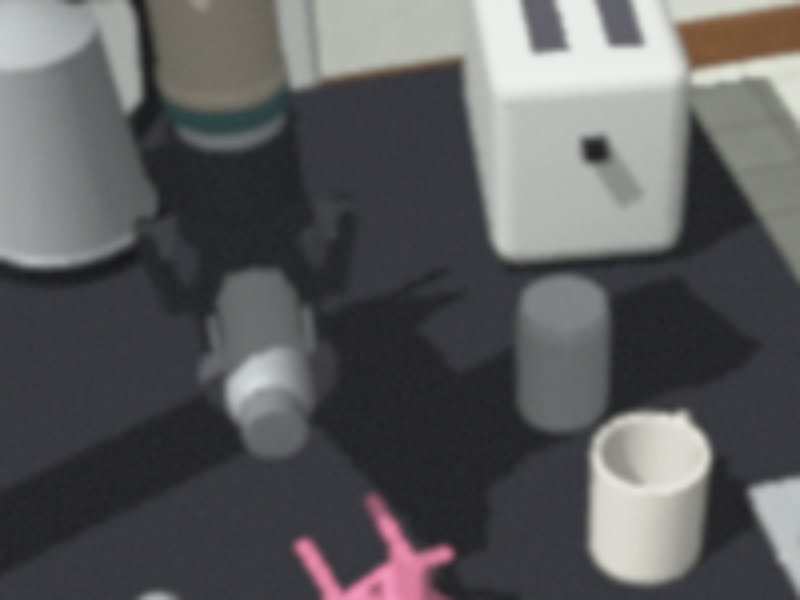

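The flask is held level (crop (265,360)) with its cap at (272,425) away from the phone. The fits put its bottom 98–104 mm from the lens, within 1 mm sideways and 5 mm in height, and it touches nothing else. Letting it settle, then handing in.

```bash
python3 -m crank '[[0,0,0,0,0,0],[0,0,0,0,0,0],[0,0,0,0,0,0],[0,0,0,0,0,0]]'; python3 -c "
from rig import manip,job
s=manip.get_state();print(s['qd'],s['position'],s['width']);print(job.sign_off())"
```

```text
clock: 25.02
position: [0.4792, 0.2423, 0.1787]
ee_rot: [-0.001, 0.738, 0.675, -0.0]
contact_force: [0.2, -0.4, -2.1]
width: 0.0512
[ 0.00047604 -0.00017754 -0.0021465   0.00040273  0.00082896 -0.00050812] [0.47916534 0.24228907 0.17874774] 0.051181228160938806
the job is handed in; nothing more can be done
None
```

I laid the flask in the white rest, let go of it there, took it again across its middle and handed in at 25 s while holding it in front of the phone.

- **In the rest:** a wrist-camera fit after letting go showed the flask level and along the rest's axis, with its middle about 8 mm from centre.
- **At the phone:** the last camera fits put its bottom 98–104 mm in front of the lens. It was within 1 mm of the lens's line sideways and 1–5 mm below it, with its axis within 1° of that line. The arm was still and the grip held.
- **What went wrong or disagreed:**
  - My first approach ran joint 6 into its range limit of -2.70 rad, so I turned the tool half round and approached again. The contact-force readings during and after it were normal.
  - The side and top camera fits differed by about 3.5 mm in height and 6 mm in distance, both well within tolerance.
  - I didn't re-measure the other objects' positions; nothing in the pictures or contact forces suggested any had been touched.

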